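# Pull the first-aid caddy forward with the hook

### The arm

A 6-joint arm with a two-finger parallel gripper is mounted at the origin on the work surface. World frame = base frame: x ahead of the robot, y to its left, z up, the work surface at z = 0. Lengths are in m, angles in rad, forces in N, time in s.
With the tool pointing down it reaches from about 0.225 to 0.875 m from the base axis. Payload 3.4 kg.
Tool frame: the origin (TCP) lies between the finger pads; the fingertips stand 8 mm ahead of it and the grasp point (between the pads) lies 11 mm behind it; z points along the fingers, y is the line along which they close (so a half turn about z gives the same grasp; the last joint's range is limited). The gripper opens to 85 mm and grips with 20 to 120 N. Pads are 22 mm wide; open, the fingers measure 114 mm over their backs; the gripper's body (76 mm by 85 mm) begins 54 mm behind the grasp point. The pads swing forward as they close: fully open they stand 13 mm farther back than shut.
Start: joints at [1.092, 0.276, 1.505, -0, 1.361, -0.121], TCP at [0.201, 0.539, 0.239] pointing down, gripper open.
Joint ranges: [-2.89, 2.89], [-0.75, 2.08], [0.22, 2.7], [-1.18, 4.32], [0.11, 2.71], [-2.7, 2.7]. Speed limits (rad/s): [2.57, 2.57, 3.14, 3.14, 3.14, 3.14].

### API

Orientations are given as a unit quaternion [w, x, y, z].
In Python, from rig import manip, optics, finder gives the robot as it stands.
- The arm moves only by the tool servo_tool, never from a script. Its argument "increments" is a list of rows, each a list of 7 numbers: the shift along the tool's x, y, z in cm, then the turn, a rotation vector about the tool's x, y, z in degrees, then the closure, from -1 (fully open) to 1 (shut). In form: [[x, y, z, rx, ry, rz, gripper], ...]. A call has exactly 5 rows; each row shifts and turns the commanded pose from where the row before left it, along the tool's axes as they then stand; what a row does not reach is not made up. A row lasts 1/10 s, in which the tool goes at most 50 mm and 8.59 degrees, less where a joint would pass 70% of its speed; a pose out of reach is approached as far as the arm can. A call is refused whole if a number of a shift passes 5 or a number of a turn 8.59, either way. A call with a gripper value outside its range is refused whole. The fingers move at their own pace and stop on an object; "squeeze" is the grip in N (left out, the last holds). Time passes only in rows, so rows that do not move let the fingers close, or fill a call up. It gives the time, the measured TCP pose, the force, the opening and the grip force at its end, in the units of the state.
- manip.get_state(): the state, without advancing time (a new reading comes with each control period).
- optics.get_image(name): name is "scene" or "top" or "wrist"; returns the picture (384x512x3 uint8, red, green, blue); there is no depth.
- optics.get_calibration(name): a dict with "fov_y" (degrees; the focal length in pixels is half the picture's height over the tangent of half this angle, whatever the lens; pixels are square), "cx", "cy" (the principal point, pixels), "world_to_cam" (4x4, takes a point from world to camera coordinates). Camera axes: x right, y down, z forward; pixel columns grow to the right and rows downward; lengths in m; the calibration is good to about 2 mm. The wrist camera is an equidistant fisheye: a pixel r from the principal point sees the ray r / f radians off the axis. A picture is of the moment at which its call begins: read the wrist's pose just before it. get_calibration takes no time and is no camera call; for the wrist camera it gives the pose at the moment of the call.
- manip.sign_off(): hands the job in; it is judged then, once.
Trained networks look in the newest picture that a camera, given by its name, has taken for a name from the list of things; names that differ only in an ending like _2 or _b are one class to them, and where a whole thing is asked for, a point or a joint stands for the part that bears it (a point fixed in the world has none). Each returns a list of dicts, best first, with "p" (0 to 1); they miss things now and then, are a little off and sometimes report something else, mostly with a low value. They report only what shows in the picture. A call takes as long as a camera call. They do not tell look-alikes from the thing itself.
- finder.silhouettes(label, camera): "region" (384x512 bool, what is visible of it) and "box" ([centre column, centre row, width, height] in pixels, round what is visible of it).
- finder.tip_of(label, camera): "at" ([column, row] in pixels: a listed point, or the origin of a listed thing).
The state is a dict: "clock": time; "qpos": joint angles; "qd": joint speeds; "effort": joint torques, N m; "position": TCP position; "ee_rot": TCP orientation; "contact_force": force on the tool from outside, world axes, zero at the start; "moment": the same for the moment, N m; "width": finger opening in m; "gripper_force": force on a finger pad.
Only numpy, scipy, OpenCV 4.12 (cv2) and the standard library are available. Lean on these libraries where they do the work, as an engineer would, in place of code of your own. Each camera call takes 0.05 s, during which the arm holds its last target. There are 200 camera calls.

### The job

The metal first-aid caddy has been pushed to the back of its lane, under the wire shelf where hands do not fit: take the pull hook from the thin cork mat, hook it behind the caddy's front wall and draw the caddy forward until it bears on both rubber buffers of the stop, and keep it pulled against them with about 10 N (never more than 20 N) for two seconds. Then unhook without pushing the caddy back and stand the hook upright on the mat where it came from, set down rather than dropped. Do not touch the caddy with the gripper or the arm, and leave the kit box and the two tumblers where they are.

Things in the scene. Friction and masses are not known exactly. Their poses are not given: they have to be found in the camera images.
- hook: Pull hook, 0.15 kg. Pale wood handle block 100 x 26 x 50 mm (x, y, z); origin at the centre of its underside, on which it stands. An 8 mm steel rod runs level from the handle's +x end, axis 42 mm above the origin, to x = 150 mm, then straight down as a prong ending 2 mm above the origin's level. Grip the handle from above across its 26 mm width (y).
- hook_tip (a point): Lower end of the hook's prong, on the prong's axis: (150, 0, 2) mm in the hook's frame.
- caddy: Open aluminium tray 110 x 128 x 55 mm (x, y, z), walls 4 mm, 0.35 to 0.7 kg; origin at the centre of its underside. Outer face of the front wall at x = -55 mm. Inside, x = -51 to +8 mm is empty; a packet and bottles up to 70 mm high are fixed behind. It slides on the lane floor with a few newtons of friction, about 6 mm loose in all between the rails.
- rack: Fixed steel rack: base 260 x 160 x 6 mm, origin at the centre of its underside, lane along its x, front (towards the robot) at -x. Lane floor 6 mm above the origin; rails 30 mm high at y = +-73 mm. A shelf of open wires, undersides 161 mm above the origin, covers the lane from x = -54 to +129 mm on four corner posts; in front of it the lane is open above.
- stop: Fixed stop at the lane's front, x as the rack's: two uprights 48 mm high, 30 mm wide, at y = +-45 mm; between them only a 6 mm high strip. Origin on the lane floor, midway, in the plane of their +x faces. A rubber pad (8 to 42 mm up) sticks out of each to +x by 1 to 36 mm, alike on both but set anew each time and not measured: feel for it. Pads stay put under load.
- mat: Thin cork mat 280 x 120 x 3 mm fixed on the table; origin at the centre of its underside, long side along its x. The hook stands on it at the start.
- kit: Bystander: closed white kit box 143 x 113 x 86 mm, loose; origin at the centre of its underside.
- tumbler_a: Bystander: plastic tumbler, 72 mm across the rim, 110 mm high, loose; origin at the centre of its underside.
- tumbler_b: Bystander: a second tumbler like the first.
Not all that is in view belongs to the job. What is shaped like the caddy but orange is not meant. There is more than one size of the hook; the one meant has the size given above.

How it is judged:
On the way, in this order (a step that is already met when the one before it is completed fails the run):
1. the hook's prong is down behind the caddy's front wall (x of hook_tip in the frame of caddy between -0.051 and 0.012 m and z of hook_tip in the frame of caddy below 0.048 m), for 0.1 s.
2. the hook keeps the caddy pulled against the stop's buffers with 4 to 15 N for one second (contact force between caddy and stop between 4 and 15 N and contact force between hook and caddy above 3 N and x of caddy in the frame of stop below 0.094 m), for 1 s.
At the end, for the whole second after the job is handed in: The caddy rests flat on the lane floor at the stop, its front wall at most 39 mm from the uprights (where the buffers can hold it); the hook stands upright (within 0.1 rad) and still on the mat, its handle's centre within the mat's outline (x of caddy in the frame of stop between 0.052 and 0.094 m and z of caddy in the frame of rack below 0.01 m and angle between caddy's own z axis and vertical below 0.06 rad and linear speed of each of caddy, hook below 0.01 m/s and x of hook in the frame of mat between -0.14 and 0.14 m and y of hook in the frame of mat between -0.06 and 0.06 m and height (world z) of hook below 0.008 m and angle between hook's own z axis and vertical below 0.1 rad); the robot touches nothing.
It fails at once if the caddy was pulled against the stop with more than 20 N (contact force between caddy and stop above 20 N).
It fails at once if the gripper or arm touched the caddy (contact force between any of the fingers, the arm and caddy above 0.5 N).
It fails at once if the hook was let go in the air (height (world z) of hook above 0.025 m and contact force between the fingers and hook below 0.05 N).
It fails at once if a bystander was moved by more than 20 mm (distance of any of kit, tumbler_a, tumbler_b from where it was at the start of the episode above 0.02 m).
It also fails if it takes over 72 s, if anything falls off the work surface, if the arm or the gripper's body presses on something with over 40 N, if the wrist force passes 120 N, or if a joint passes its speed limit or range.

## Working session

There is one attempt and no reset: what is moved stays moved. The work goes in short steps, Python scripts to look and compute and a tool call to move; the robot and the scene stay as the last step left them, time stands still between calls to the robot, and variables do not carry over. Pictures are saved under pics/ and viewed, at most 10 in all, crops included, and the job is handed in when it is done.

Besides the shell and the picture viewer there is one more tool, called after "Call:" as name(argument=value, ...) on one line, values as JSON. servo_tool: Moves the arm, as the interface text tells. Its arguments: {"type":"object","properties":{"increments":{"type":"array","items":{"type":"array","items":{"type":"number"}}},"squeeze":{"type":"number"}},"required":["increments"]}

```bash
mkdir -p pics; ls; cat > h.py <<'E'
import numpy as np, cv2
from rig import manip, optics, finder
def save(n,fn):
    im=optics.get_image(n); cv2.imwrite('pics/'+fn,im[:,:,::-1]); return im
def ray(cam,uv,cal=None):
    c=cal or optics.get_calibration(cam); f=192/np.tan(np.radians(c['fov_y']/2))
    d=np.array([(uv[0]-c['cx'])/f,(uv[1]-c['cy'])/f,1.])
    if cam=='wrist':
        r=np.hypot(d[0],d[1]); d=np.array([d[0]/r*np.sin(r),d[1]/r*np.sin(r),np.cos(r)]) if r>1e-9 else np.array([0,0,1.])
    T=np.array(c['world_to_cam']); R=T[:3,:3]; return -R.T@T[:3,3], R.T@d
def at(cam,uv,z,cal=None):
    o,d=ray(cam,uv,cal); return o+d*(z-o[2])/d[2]
def proj(cam,p,cal=None):
    c=cal or optics.get_calibration(cam); f=192/np.tan(np.radians(c['fov_y']/2))
    T=np.array(c['world_to_cam']); q=T[:3,:3]@np.array(p)+T[:3,3]
    if cam=='wrist':
        th=np.arctan2(np.hypot(q[0],q[1]),q[2]); r=np.hypot(q[0],q[1]); return np.array([c['cx']+f*th*q[0]/r,c['cy']+f*th*q[1]/r])
    return np.array([c['cx']+f*q[0]/q[2],c['cy']+f*q[1]/q[2]])
E
python3 - <<'E'
from h import *
a=save('scene','s0.png'); b=save('top','t0.png')
for cam in ['scene','top']:
    print(cam)
    for l in ['hook','caddy','rack','stop','mat','kit','tumbler_a']:
        print(l,[(round(d['p'],2),np.round(d['at'])) for d in finder.tip_of(l,cam)][:4],[(round(d['p'],2),np.round(d['box'])) for d in finder.silhouettes(l,cam)][:4])
    print('tip',[(round(d['p'],2),np.round(d['at'])) for d in finder.tip_of('hook_tip',cam)])
print(manip.get_state())
E
```

```text
pics
scene
hook [(0.79, array([266., 144.])), (0.59, array([253., 106.]))] [(0.74, array([270., 102.,  54.,  22.])), (0.69, array([266., 138.,  20.,  16.]))]
caddy [(0.76, array([290., 227.])), (0.56, array([154., 219.]))] [(0.97, array([295., 223.,  40.,  46.])), (0.44, array([272., 149.,  67.,  37.]))]
rack [(0.7, array([285., 226.]))] [(0.6, array([288., 216.,  89.,  78.])), (0.36, array([278., 142.,  37.,  26.]))]
stop [(0.86, array([259., 220.])), (0.24, array([240., 292.]))] [(0.71, array([255., 212.,  21.,  32.]))]
mat [(0.77, array([271., 152.]))] [(0.62, array([273., 146.,  68.,  34.]))]
kit [(0.61, array([169., 272.]))] [(0.58, array([168., 266.,  57.,  50.]))]
tumbler_a [(0.64, array([242., 292.])), (0.55, array([316., 173.]))] [(0.89, array([320., 165.,  18.,  31.])), (0.84, array([241., 282.,  22.,  38.]))]
tip [(0.69, array([297., 102.])), (0.67, array([295., 158.]))]
top
hook [(0.71, array([128., 248.])), (0.63, array([186., 210.]))] [(0.73, array([184., 195.,  13.,  51.])), (0.68, array([119., 237.,  55.,  60.]))]
caddy [(0.65, array([331., 252.])), (0.6, array([278.,
[... 814 characters left out ...]
ray([192., 173.]))]
{'clock': 1.6, 'qpos': array([ 1.09203151e+00,  2.75873968e-01,  1.50490610e+00,  2.26778702e-05,
        1.36066901e+00, -1.20998145e-01]), 'qd': array([-0.00092252, -0.00031014,  0.00161813, -0.00085213,  0.00219234,
        0.00033858]), 'effort': array([-1.50780888e-04, -4.16642833e+01, -2.46093804e+01, -3.15886346e-04,
        4.48598585e-04,  4.37455384e-06]), 'position': array([0.2013697 , 0.53862723, 0.23934044]), 'ee_rot': array([1.06125261e-05, 1.77933165e-01, 9.84042572e-01, 7.18622252e-05]), 'contact_force': array([ 0.65586054,  0.37114727, -0.47400847]), 'moment': array([0.01537699, 0.00298077, 0.02612578]), 'gripper_force': 0.0, 'width': 0.08510939628576729}
```

View images.

```bash
python3 - <<'E'
import cv2,numpy as np
a=cv2.imread('pics/s0.png');b=cv2.imread('pics/t0.png')
b2=cv2.resize(b[90:290,90:420],None,fx=2.4,fy=2.4,interpolation=cv2.INTER_CUBIC)
cv2.imwrite('pics/t0c.png',b2)
a2=cv2.resize(a[80:310,140:350],None,fx=2.6,fy=2.6,interpolation=cv2.INTER_CUBIC);cv2.imwrite('pics/s0c.png',a2)
from h import *
for n,uv,z in [('hookA',(128,248),0),('hookB',(186,210),.003),('tipA',(100,207),0.0),('tipB',(192,173),.005),('caddy',(278,132),.006),('caddyO',(331,252),0),('rack',(277,139),0),('stop',(280,169),.006),('mat',(187,196),0),('kit',(373,203),0),('ta',(353,148),0),('tb',(204,141),0)]:
    print(n,at('top',uv,z).round(3))
for n,uv,z in [('hookA',(266,144),.003),('hookB',(253,106),0),('tipA',(295,158),.005),('tipB',(297,102),.0),('caddy',(290,227),.006),('rack',(285,226),0),('stop',(259,220),.006),('mat',(271,152),0),('kit',(169,272),0),('ta',(242,292),0),('tb',(316,173),0)]:
    print(n,at('scene',uv,z).round(3))
E
```

```text
hookA [0.298 0.562 0.   ]
hookB [0.443 0.355 0.003]
tipA [0.447 0.679 0.   ]
tipB [0.585 0.339 0.005]
caddy [0.754 0.014 0.006]
caddyO [ 0.299 -0.189  0.   ]
rack [0.728 0.017 0.   ]
stop [0.608 0.004 0.006]
mat [0.497 0.355 0.   ]
kit [ 0.486 -0.351  0.   ]
ta [ 0.699 -0.278  0.   ]
tb [0.713 0.3   0.   ]
hookA [0.459 0.355 0.003]
hookB [0.273 0.568 0.   ]
tipA [0.607 0.335 0.005]
tipB [0.447 0.7   0.   ]
caddy [0.74  0.009 0.006]
rack [0.721 0.008 0.   ]
stop [ 0.629 -0.018  0.006]
mat [0.5   0.324 0.   ]
kit [ 0.47  -0.342  0.   ]
ta [ 0.715 -0.284  0.   ]
tb [0.716 0.303 0.   ]
```

View pics/t0c.png

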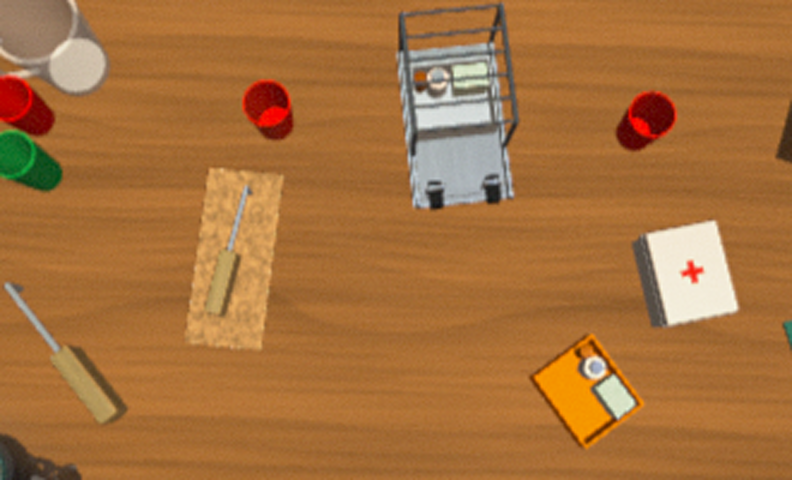

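View pics/s0c.png

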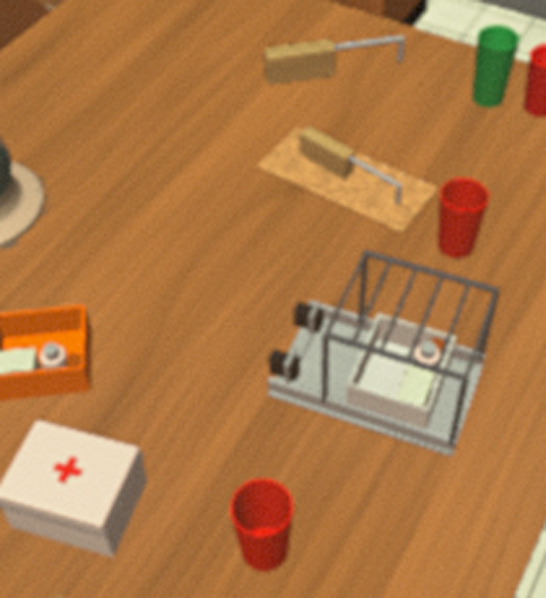

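Top view: the job's hook stands on the mat, with the handle at crop (222,283) and the tip at (247,187). A larger look-alike lies at the lower left. The rack is at crop (455,110), and the lane is turned about +5°. The scene view agrees with this. I'll move above the hook.

Call:
servo_tool(increments=[[-3.7,-1.06,0.4,0,0,0,-1],[-3.7,-1.06,0.4,0,0,0,-1],[-3.7,-1.06,0.4,0,0,0,-1],[-3.7,-1.06,0.4,0,0,0,-1],[-3.7,-1.06,0.4,0,0,0,-1]])

```text
clock: 2.1
position: [0.3572, 0.4233, 0.2193]
ee_rot: [0.0, 0.178, 0.984, 0.0]
contact_force: [0.7, 0.4, -0.3]
width: 0.0854
gripper_force: 0.0
```

Call:
servo_tool(increments=[[-3.7,-1.06,0.4,0,0,0,-1],[-3.7,-1.06,0.4,0,0,0,-1],[-3.7,-1.06,0.4,0,0,0,-1],[0,0,0,0,0,-4.2,-1],[0,0,0,0,0,-4.2,-1]])

```text
clock: 2.6
position: [0.4501, 0.3544, 0.207]
ee_rot: [-0.0, 0.105, 0.994, -0.0]
contact_force: [-0.4, -0.4, 0.2]
width: 0.0855
gripper_force: 0.0
```

```bash
python3 - <<'E'
from h import *
import pickle
s=manip.get_state(); print(s['position'].round(4),s['ee_rot'].round(4),s['clock'],s['contact_force'].round(2))
cal=optics.get_calibration('wrist'); print(cal['fov_y'],cal['cx'],cal['cy'],np.array(cal['world_to_cam']).round(3))
im=save('wrist','w1.png'); pickle.dump(cal,open('w1.pkl','wb'))
for l in ['hook','mat']:
    for d in finder.tip_of(l,'wrist'): print(l,d['p'],d['at'],at('wrist',d['at'],.003,cal).round(4))
for d in finder.tip_of('hook_tip','wrist'): print('tip',d['p'],d['at'],at('wrist',d['at'],.005,cal).round(4))
for d in finder.silhouettes('hook','wrist'): print(d['p'],d['box'])
E
```

```text
[0.4501 0.3544 0.207 ] [-2.000e-04  1.052e-01  9.944e-01 -1.000e-04] 2.6 [-0.43 -0.38  0.23]
65.70646984690485 256.11641448495266 193.1405405852498 [[ 0.208  0.978  0.    -0.439]
 [ 0.926 -0.197  0.323 -0.379]
 [ 0.316 -0.067 -0.946  0.232]
 [ 0.     0.     0.     1.   ]]
hook 0.79 [387.6, 13.6] [0.2938 0.546  0.003 ]
hook 0.57 [262.8, 164.5] [0.4489 0.361  0.003 ]
mat 0.79 [263.1, 199.7] [0.4919 0.3525 0.003 ]
tip 0.71 [484.7, 115.9] [0.4364 0.6813 0.005 ]
0.8 [434.4, 62.4, 148.0, 121.7]
0.56 [261.4, 208.2, 23.7, 173.7]
```

View pics/w1.png

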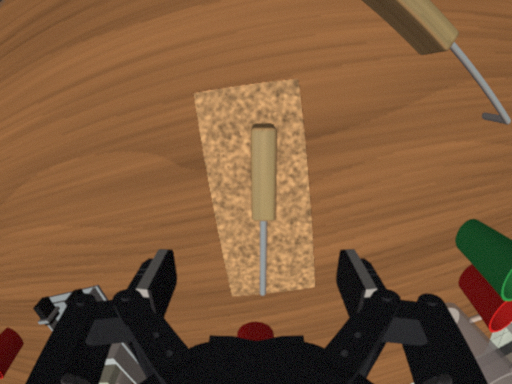

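The wrist view shows the handle top from (263,126) to (263,220), and the rod down to (262,294), on the mat. I'll compute its pose.

```bash
python3 - <<'E'
from h import *
import pickle
cal=pickle.load(open('w1.pkl','rb'))
P={'back':(263.5,126,.053),'front':(263,220,.053),'prong':(262,294,.049),'bl':(252,220,.053),'br':(275,220,.053)}
q={k:at('wrist',v[:2],v[2],cal) for k,v in P.items()}
for k in q: print(k,q[k].round(4))
for a,b in [('back','front'),('back','prong')]:
    d=q[b]-q[a]; print(np.hypot(*d[:2]),np.degrees(np.arctan2(d[1],d[0])))
print((q['back']+q['front'])/2, np.linalg.norm(q['bl']-q['br']))
im=cv2.imread('pics/w1.png')
for m in [(195,93),(297,80),(314,288),(233,296)]: print(at('wrist',m,.003,cal).round(4))
print('toolx yaw',180-2*np.degrees(np.arcsin(.1052)))
E
```

```text
back [0.3996 0.3709 0.053 ]
front [0.4962 0.3504 0.053 ]
prong [0.5963 0.329  0.049 ]
bl [0.4938 0.339  0.053 ]
br [0.4989 0.3629 0.053 ]
0.0987915371622331 -11.94089770436534
0.2011027292439442 -12.008301997326035
[0.44788766 0.36065631 0.053     ] 0.024440398763545194
[0.3502 0.3033 0.003 ]
[0.3605 0.4187 0.003 ]
[0.6388 0.3969 0.003 ]
[0.6273 0.2811 0.003 ]
toolx yaw 167.9226209315588
```

Call:
servo_tool(increments=[[0.14,0.28,2.6,0,0,0,-1],[0.14,0.28,2.6,0,0,0,-1],[0,0,2.6,0,0,0,-1],[0,0,2.6,0,0,0,-1],[0,0,2.6,0,0,0,-1]])

```text
clock: 3.35
position: [0.4472, 0.362, 0.0766]
ee_rot: [0.0, 0.105, 0.994, 0.0]
contact_force: [0.1, -0.0, 0.2]
width: 0.0854
gripper_force: 0.0
```

Call:
servo_tool(increments=[[0,0,1.8,0,0,0,-1],[0,0,1.6,0,0,0,-1],[0,0,1.0,0,0,0,-1],[0,0,0.5,0,0,0,-1],[0,0,0,0,0,0,-1]])

```text
clock: 3.85
position: [0.4472, 0.3617, 0.0281]
ee_rot: [-0.0, 0.105, 0.994, -0.0]
contact_force: [0.2, 0.5, -0.5]
width: 0.0856
gripper_force: 0.0
```

Call:
servo_tool(increments=[[0,0,0,0,0,0,1],[0,0,0,0,0,0,1],[0,0,0,0,0,0,1],[0,0,0,0,0,0,1],[0,0,0,0,0,0,1]], squeeze=80)

```text
clock: 4.35
position: [0.4479, 0.3619, 0.029]
ee_rot: [0.001, 0.105, 0.994, 0.001]
contact_force: [0.6, 0.1, 4.7]
width: 0.0253
gripper_force: 79.4
```

Call:
servo_tool(increments=[[0,0,-2,0,0,0,1],[0,0,-3.2,0,0,0,1],[0,0,-3.4,0,0,0,1],[0,0,-3.4,0,0,0,1],[0,0,-3,0,0,0,1]])

```text
clock: 4.85
position: [0.4472, 0.3614, 0.1797]
ee_rot: [0.0, 0.105, 0.994, 0.0]
contact_force: [-0.6, -0.0, -1.4]
width: 0.0251
gripper_force: 78.6
```

Call:
servo_tool(increments=[[-1,-3.6,0,0,0,0,1],[-1,-3.6,0,0,0,0,1],[-1,-3.6,0,0,0,0,1],[-1,-3.6,0,0,0,0,1],[-1,-3.6,0,0,0,0,1]])

```text
clock: 5.35
position: [0.4579, 0.1736, 0.178]
ee_rot: [-0.0, 0.105, 0.994, -0.0]
contact_force: [0.9, -0.1, -0.8]
width: 0.0246
gripper_force: 79.0
```

Call:
servo_tool(increments=[[-1,-3.6,0,0,0,0,1],[-1,-3.6,0,0,0,0,1],[-1,-3.6,0,0,0,0,1],[-1,-3.6,0,0,0,0,1],[-1,-3.6,0,0,0,0,1]])

```text
clock: 5.85
position: [0.4691, -0.0128, 0.1781]
ee_rot: [-0.0, 0.105, 0.994, 0.0]
contact_force: [0.4, -0.3, -0.6]
width: 0.0247
gripper_force: 79.0
```

Call:
servo_tool(increments=[[0,0,0,0,0,-4.25,1],[0,0,0,0,0,-4.25,1],[0,0,0,0,0,-4.25,1],[0,0,0,0,0,-4.25,1],[0,0,0,0,0,0,1]])

```text
clock: 6.35
position: [0.4692, -0.0114, 0.1779]
ee_rot: [-0.0, -0.043, 0.999, 0.0]
contact_force: [0.3, -0.5, -1.7]
width: 0.0248
gripper_force: 79.2
```

```bash
python3 - <<'E'
from h import *
import pickle
s=manip.get_state(); print(s['position'].round(4),s['ee_rot'].round(4),s['clock'],s['contact_force'].round(2),s['width'])
cal=optics.get_calibration('wrist'); im=save('wrist','w2.png'); pickle.dump(cal,open('w2.pkl','wb'))
for d in finder.tip_of('hook_tip','wrist'): print('tip',d['p'],d['at'])
for l in ['caddy','stop','rack']:
    for d in finder.tip_of(l,'wrist'): print(l,d['p'],d['at'],at('wrist',d['at'],.006,cal).round(4))
E
```

```text
[ 0.4692 -0.0114  0.1779] [-5.000e-04 -4.260e-02  9.991e-01  1.000e-04] 6.35 [ 0.35 -0.49 -1.71] 0.024831626883833873
caddy 0.68 [106.2, 16.7] [ 0.3006 -0.1929  0.006 ]
```

View pics/w2.png

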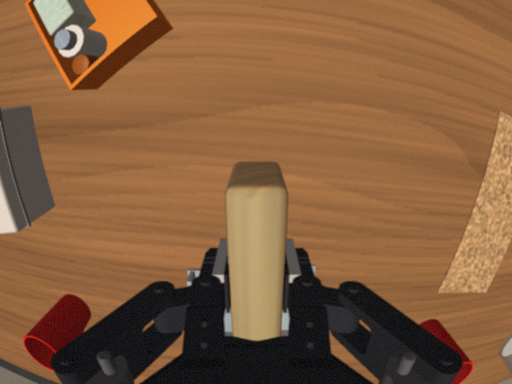

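The wrist camera looks backwards and sees only the handle, held centrally. For the rack I'll use the earlier fixed-camera pictures, enlarged.

```bash
python3 - <<'E'
import cv2,numpy as np
a=cv2.imread('pics/s0.png')[175:265,238:338];b=cv2.imread('pics/t0.png')[85:185,250:312]
f=lambda i:cv2.resize(i,None,fx=5,fy=5,interpolation=cv2.INTER_CUBIC)
A,B=f(a),f(b); c=np.zeros((500,810-10,3),np.uint8); c[:500,:310]=B; c[:450,310:800]=A[:,:490]
cv2.imwrite('pics/c1.png',c)
E
```

```text
(no output)
```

View pics/c1.png

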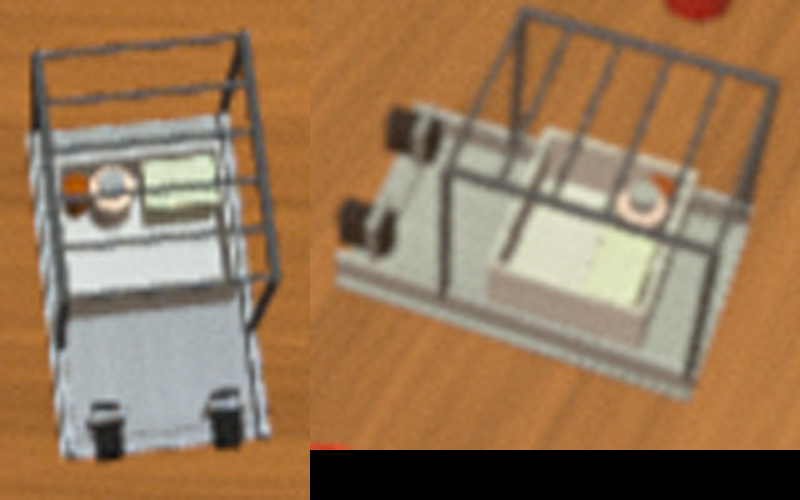

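```bash
python3 - <<'E'
from h import *
T=lambda u,v,z:at('top',(u/5+250,v/5+85),z)
S=lambda u,v,z:at('scene',((u-310)/5+238,v/5+175),z)
q=np.array([T(66,300,.164),T(275,278,.164),T(38,52,.164),T(243,37,.164)])[:,:2]
s=np.array([S(445,175,.164),S(716,250,.164),S(523,12,.164),S(776,80,.164)])[:,:2] # near-front, near-rear, far-front, far-rear
print('top FL FR RL RR',q.round(4).tolist()); 
fl,fr,rl,rr=s[2],s[0],s[3],s[1]; print('scene',np.array([fl,fr,rl,rr]).round(4).tolist())
for fl,fr,rl,rr in [q,(fl,fr,rl,rr)]:
    dx=(rl+rr-fl-fr)/2; dy=(fl+rl-fr-rr)/2; yaw=np.arctan2(dx[1],dx[0]); yaw2=np.arctan2(-dy[0],dy[1])
    c=(fl+fr+rl+rr)/4; u=np.array([np.cos(yaw),np.sin(yaw)]); print('len',np.hypot(*dx),np.hypot(*dy),'yaw',np.degrees([yaw,yaw2]),'origin',c-.0375*u)
print('base front corners top',T(64,457,.006).round(4),T(270,434,.006).round(4),'scene',S(337,285,0).round(4),S(690,398,0).round(4))
print('caddy front wall scene',S(490,268,.061).round(4),S(490,300,.006).round(4),S(548,130,.061).round(4),'rear near top',S(650,318,.061).round(4))
print('top',T(68,308,.006).round(4),T(232,292,.006).round(4),T(65,290,.061).round(4),T(228,280,.061).round(4))
print('pads top',T(105,408,.054).round(4),T(225,393,.054).round(4))
E
```

```text
top FL FR RL RR [[0.6559, 0.0729], [0.675, -0.07], [0.834, 0.0959], [0.8487, -0.0472]]
scene [[0.6619, 0.0735], [0.6814, -0.0753], [0.8346, 0.0999], [0.8529, -0.0456]]
len 0.17740257166650042 0.14399452034329588 yaw [7.42598641 6.73513309] origin [0.71622069 0.00805141]
len 0.17440462587248487 0.14835754406396406 yaw [9.25934803 7.33895312] origin [0.72067396 0.00707082]
base front corners top [0.5776 0.0694 0.006 ] [ 0.5992 -0.0875  0.006 ] scene [ 0.604  -0.0874  0.    ] [ 0.8586 -0.0499  0.    ]
caddy front wall scene [ 0.7095 -0.0599  0.061 ] [ 0.7063 -0.0494  0.006 ] [0.691  0.0664 0.061 ] rear near top [ 0.8197 -0.0438  0.061 ]
top [0.6947 0.0686 0.006 ] [ 0.7105 -0.0578  0.006 ] [0.6929 0.0721 0.061 ] [ 0.7035 -0.0488  0.061 ]
pads top [0.6058 0.0407 0.054 ] [ 0.6192 -0.0479  0.054 ]
```

Call:
servo_tool(increments=[[0,0,0,0,0,-2.9,1],[0.1,-0.7,1.8,0,0,0,1],[0.1,-0.7,1.8,0,0,0,1],[0,0,1.8,0,0,0,1],[0,0,1.8,0,0,0,1]])

```text
clock: 7.1
position: [0.4697, -0.0257, 0.1057]
ee_rot: [0.0, -0.068, 0.998, -0.0]
contact_force: [0.4, 0.8, -1.3]
width: 0.0253
gripper_force: 79.2
```

Call:
servo_tool(increments=[[-1.6,0,0,0,0,0,1],[-2.5,0,0,0,0,0,1],[-2.8,0,0,0,0,0,1],[-2.5,0,0,0,0,0,1],[-1.6,0,0,0,0,0,1]])

```text
clock: 7.6
position: [0.5808, -0.0104, 0.1062]
ee_rot: [0.001, -0.068, 0.998, -0.0]
contact_force: [-0.3, -0.0, -1.3]
width: 0.0251
gripper_force: 79.2
```

```bash
python3 - <<'E'
from h import *
s=manip.get_state(); print(s['position'].round(4),s['ee_rot'].round(4),s['clock'],s['contact_force'].round(2),s['moment'].round(2))
im=save('scene','s2.png')
for d in finder.tip_of('hook_tip','scene'): print('tip',d['p'],d['at'],at('scene',d['at'],.078).round(4))
for d in finder.tip_of('caddy','scene'): print('caddy',d['p'],d['at'],at('scene',d['at'],.006).round(4))
u=np.array([.9907,.1357]); o=s['position'][:2]+.15*u; print('pred',o,proj('scene',[*o,s['position'][2]-.024]))
cv2.imwrite('pics/s2c.png',cv2.resize(im[150:270,210:340,::-1],None,fx=5,fy=5,interpolation=cv2.INTER_CUBIC))
E
```

```text
[ 0.5808 -0.0104  0.1062] [ 8.000e-04 -6.790e-02  9.977e-01 -1.000e-04] 7.6 [-0.28 -0.02 -1.28] [-0.04  0.04  0.02]
tip 0.77 [290.3, 212.7] [0.7329 0.0152 0.078 ]
tip 0.56 [293.1, 106.2] [0.4846 0.5621 0.078 ]
caddy 0.86 [291.9, 229.5] [0.751  0.0021 0.006 ]
caddy 0.84 [156.5, 218.9] [ 0.3003 -0.1961  0.006 ]
pred [0.72944161 0.00996017] [288.79761739 212.62611352]
```

View pics/s2c.png

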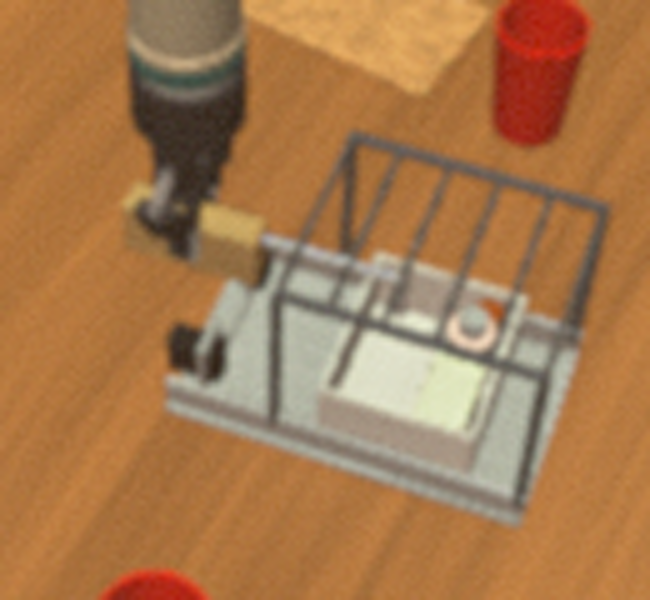

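The tip, at crop (402,312), hangs over the caddy's empty front bay, and the prediction agrees with the network. I'll lower it.

Call:
servo_tool(increments=[[0,0,1,0,0,0,1],[0,0,1,0,0,0,1],[0,0,1,0,0,0,1],[0,0,0.9,0,0,0,1],[0,0,0,0,0,0,1]])

```text
clock: 8.25
position: [0.577, -0.0105, 0.0655]
ee_rot: [-0.002, -0.068, 0.998, 0.0]
contact_force: [-0.7, 0.8, -1.6]
width: 0.0249
gripper_force: 79.2
```

Call:
servo_tool(increments=[[0.4,0,0,0,0,0,1],[0.5,0,0,0,0,0,1],[0.5,0,0,0,0,0,1],[0.4,0,0,0,0,0,1],[0,0,0,0,0,0,1]])

```text
clock: 8.75
position: [0.5599, -0.0131, 0.0676]
ee_rot: [-0.0, -0.068, 0.998, 0.0]
contact_force: [0.4, -0.2, -1.3]
width: 0.0254
gripper_force: 79.2
```

Call:
servo_tool(increments=[[0.3,0,0,0,0,0,1],[0.3,0,0,0,0,0,1],[0.3,0,0,0,0,0,1],[0.3,0,0,0,0,0,1],[0.3,0,0,0,0,0,1]])

```text
clock: 9.25
position: [0.5466, -0.0151, 0.0674]
ee_rot: [0.001, -0.068, 0.998, -0.0]
contact_force: [4.0, 0.3, -2.9]
width: 0.025
gripper_force: 79.0
```

Call:
servo_tool(increments=[[0.3,0,0,0,0,0,1],[0.3,0,0,0,0,0,1],[0.3,0,0,0,0,0,1],[0.3,0,0,0,0,0,1],[0.3,0,0,0,0,0,1]])

```text
clock: 9.75
position: [0.5311, -0.0171, 0.0674]
ee_rot: [0.0, -0.068, 0.998, -0.0]
contact_force: [3.9, 0.1, -2.1]
width: 0.0247
gripper_force: 79.0
```

```bash
python3 - <<'E'
from h import *
S=lambda u,v,z:at('scene',((u-310)/5+238,v/5+175),z)
R=np.array([[.9907,.1357],[-.1357,.9907]]); f=lambda p:(R@(p[:2]-[.719,.009])).round(4)
for a in [(390,255,.014),(392,210,.048),(367,250,.006),(368,200,.054),(338,200,.054),(440,115,.048)]: print(a,f(S(*a)))
s=manip.get_state(); print('tip',f(s['position'][:2]+.149*R[0]))
E
```

```text
(390, 255, 0.014) [-0.0978 -0.0512]
(392, 210, 0.048) [-0.1016 -0.0371]
(367, 250, 0.006) [-0.1168 -0.048 ]
(368, 200, 0.054) [-0.1188 -0.0393]
(338, 200, 0.054) [-0.1384 -0.0469]
(440, 115, 0.048) [-0.1004  0.0556]
tip [-0.0407 -0.0004]
```

Call:
servo_tool(increments=[[0.3,0,0,0,0,0,1],[0.3,0,0,0,0,0,1],[0.2,0,0,0,0,0,1],[0.2,0,0,0,0,0,1],[0,0,0,0,0,0,1]])

```text
clock: 10.25
position: [0.5207, -0.0185, 0.0674]
ee_rot: [-0.0, -0.068, 0.998, 0.0]
contact_force: [2.4, 0.0, -1.4]
width: 0.0248
gripper_force: 79.1
```

Call:
servo_tool(increments=[[0.2,0,0,0,0,0,1],[0.2,0,0,0,0,0,1],[0.2,0,0,0,0,0,1],[0.2,0,0,0,0,0,1],[0.2,0,0,0,0,0,1]])

```text
clock: 10.75
position: [0.5111, -0.0198, 0.0673]
ee_rot: [0.0, -0.068, 0.998, 0.0]
contact_force: [3.5, 0.8, -1.7]
width: 0.0249
gripper_force: 79.1
```

Call:
servo_tool(increments=[[0.2,0,0,0,0,0,1],[0.2,0,0,0,0,0,1],[0.2,0,0,0,0,0,1],[0.2,0,0,0,0,0,1],[0.2,0,0,0,0,0,1]])

```text
clock: 11.25
position: [0.5012, -0.0212, 0.0673]
ee_rot: [0.0, -0.068, 0.998, 0.0]
contact_force: [3.8, 0.1, -1.1]
width: 0.0247
gripper_force: 79.1
```

```bash
python3 - <<'E'
from h import *
im=save('scene','s3.png')
cv2.imwrite('pics/s3c.png',cv2.resize(im[165:265,225:335,::-1],None,fx=6,fy=6,interpolation=cv2.INTER_CUBIC)[:600])
E
```

```text
(no output)
```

View pics/s3c.png

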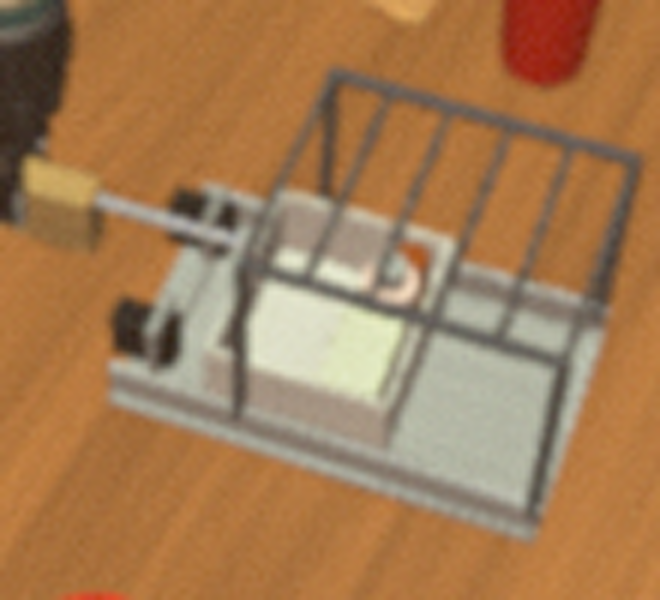

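The caddy's front wall (207,375) is about 25 px, or 15 mm, from the near pad's end (182,350). I'll continue slowly.

Call:
servo_tool(increments=[[0.15,0,0,0,0,0,1],[0.15,0,0,0,0,0,1],[0.1,0,0,0,0,0,1],[0.1,0,0,0,0,0,1],[0.1,0,0,0,0,0,1]])

```text
clock: 11.8
position: [0.4954, -0.022, 0.0673]
ee_rot: [0.0, -0.068, 0.998, 0.0]
contact_force: [3.4, 1.0, -1.6]
width: 0.0249
gripper_force: 79.1
```

Call:
servo_tool(increments=[[0.06,0,0,0,0,0,1],[0.06,0,0,0,0,0,1],[0.06,0,0,0,0,0,1],[0.06,0,0,0,0,0,1],[0.06,0,0,0,0,0,1]])

```text
clock: 12.3
position: [0.4924, -0.0224, 0.0673]
ee_rot: [0.0, -0.068, 0.998, 0.0]
contact_force: [4.6, 0.5, -1.6]
width: 0.025
gripper_force: 79.1
```

Call:
servo_tool(increments=[[0.05,0,0,0,0,0,1],[0.05,0,0,0,0,0,1],[0.05,0,0,0,0,0,1],[0.05,0,0,0,0,0,1],[0.05,0,0,0,0,0,1]])

```text
clock: 12.8
position: [0.4899, -0.0228, 0.0673]
ee_rot: [0.0, -0.068, 0.998, 0.0]
contact_force: [3.3, 0.3, -2.9]
width: 0.0252
gripper_force: 79.1
```

Call:
servo_tool(increments=[[0.05,0,0,0,0,0,1],[0.05,0,0,0,0,0,1],[0.05,0,0,0,0,0,1],[0.05,0,0,0,0,0,1],[0.05,0,0,0,0,0,1]])

```text
clock: 13.3
position: [0.4874, -0.0231, 0.0673]
ee_rot: [0.0, -0.068, 0.998, 0.0]
contact_force: [3.6, 0.8, -1.6]
width: 0.0254
gripper_force: 79.1
```

Call:
servo_tool(increments=[[0.05,0,0,0,0,0,1],[0.05,0,0,0,0,0,1],[0.05,0,0,0,0,0,1],[0.05,0,0,0,0,0,1],[0.05,0,0,0,0,0,1]])

```text
clock: 13.8
position: [0.485, -0.0234, 0.0673]
ee_rot: [0.0, -0.068, 0.998, 0.0]
contact_force: [3.2, 0.8, -1.6]
width: 0.0253
gripper_force: 79.1
```

Call:
servo_tool(increments=[[0.05,0,0,0,0,0,1],[0.05,0,0,0,0,0,1],[0.05,0,0,0,0,0,1],[0.05,0,0,0,0,0,1],[0.05,0,0,0,0,0,1]])

```text
clock: 14.3
position: [0.4825, -0.0237, 0.0673]
ee_rot: [0.0, -0.068, 0.998, 0.0]
contact_force: [4.1, 0.8, -0.9]
width: 0.0247
gripper_force: 79.1
```

Call:
servo_tool(increments=[[0.05,0,0,0,0,0,1],[0.05,0,0,0,0,0,1],[0.05,0,0,0,0,0,1],[0.05,0,0,0,0,0,1],[0.05,0,0,0,0,0,1]])

```text
clock: 14.8
position: [0.48, -0.0241, 0.0673]
ee_rot: [0.0, -0.068, 0.998, 0.0]
contact_force: [3.9, 0.4, -1.7]
width: 0.0249
gripper_force: 79.1
```

Call:
servo_tool(increments=[[0.05,0,0,0,0,0,1],[0.05,0,0,0,0,0,1],[0.05,0,0,0,0,0,1],[0.05,0,0,0,0,0,1],[0.05,0,0,0,0,0,1]])

```text
clock: 15.3
position: [0.4781, -0.0244, 0.0674]
ee_rot: [0.001, -0.068, 0.998, 0.0]
contact_force: [6.0, 0.4, -2.3]
width: 0.0253
gripper_force: 79.0
```

Call:
servo_tool(increments=[[0.02,0,0,0,0,0,1],[0.02,0,0,0,0,0,1],[0.02,0,0,0,0,0,1],[0.02,0,0,0,0,0,1],[0,0,0,0,0,0,1]])

```text
clock: 15.8
position: [0.478, -0.0245, 0.0674]
ee_rot: [0.001, -0.068, 0.998, 0.0]
contact_force: [6.4, 0.5, -4.1]
width: 0.0249
gripper_force: 78.9
```

Call:
servo_tool(increments=[[0.03,0,0,0,0,0,1],[0.03,0,0,0,0,0,1],[0.03,0,0,0,0,0,1],[0.03,0,0,0,0,0,1],[0,0,0,0,0,0,1]])

```text
clock: 16.3
position: [0.478, -0.0246, 0.0675]
ee_rot: [0.002, -0.068, 0.998, 0.0]
contact_force: [10.1, 2.2, -6.5]
width: 0.0252
gripper_force: 78.7
```

Call:
servo_tool(increments=[[0.03,0,0,0,0,0,1],[0.03,0,0,0,0,0,1],[0.03,0,0,0,0,0,1],[0,0,0,0,0,0,1],[0,0,0,0,0,0,1]])

```text
clock: 16.8
position: [0.4779, -0.0246, 0.0675]
ee_rot: [0.003, -0.068, 0.998, -0.0]
contact_force: [10.9, 2.8, -6.4]
width: 0.0249
gripper_force: 78.8
```

Call:
servo_tool(increments=[[0.03,0,0,0,0,0,1],[0.03,0,0,0,0,0,1],[0,0,0,0,0,0,1],[0,0,0,0,0,0,1],[0,0,0,0,0,0,1]])

```text
clock: 17.3
position: [0.4779, -0.0247, 0.0676]
ee_rot: [0.004, -0.068, 0.998, -0.0]
contact_force: [12.3, 3.1, -7.1]
width: 0.025
gripper_force: 78.8
```

Call:
servo_tool(increments=[[0,0,0,0,0,0,1],[0,0,0,0,0,0,1],[0,0,0,0,0,0,1],[0,0,0,0,0,0,1],[0,0,0,0,0,0,1]])

```text
clock: 17.8
position: [0.4779, -0.0247, 0.0675]
ee_rot: [0.004, -0.068, 0.998, -0.0]
contact_force: [12.4, 3.2, -8.3]
width: 0.025
gripper_force: 78.8
```

Call:
servo_tool(increments=[[0,0,0,0,0,0,1],[0,0,0,0,0,0,1],[0,0,0,0,0,0,1],[0,0,0,0,0,0,1],[0,0,0,0,0,0,1]])

```text
clock: 18.3
position: [0.4779, -0.0247, 0.0676]
ee_rot: [0.004, -0.068, 0.998, -0.0]
contact_force: [13.2, 3.9, -7.3]
width: 0.0251
gripper_force: 78.8
```

Call:
servo_tool(increments=[[0,0,0,0,0,0,1],[0,0,0,0,0,0,1],[0,0,0,0,0,0,1],[0,0,0,0,0,0,1],[0,0,0,0,0,0,1]])

```text
clock: 18.8
position: [0.4779, -0.0247, 0.0675]
ee_rot: [0.004, -0.068, 0.998, -0.0]
contact_force: [12.4, 3.2, -8.6]
width: 0.0248
gripper_force: 78.8
```

Call:
servo_tool(increments=[[0,0,0,0,0,0,1],[0,0,0,0,0,0,1],[0,0,0,0,0,0,1],[0,0,0,0,0,0,1],[0,0,0,0,0,0,1]])

```text
clock: 19.3
position: [0.4779, -0.0247, 0.0676]
ee_rot: [0.004, -0.068, 0.998, -0.0]
contact_force: [12.5, 2.9, -8.2]
width: 0.0252
gripper_force: 78.8
```

Call:
servo_tool(increments=[[0,0,0,0,0,0,1],[0,0,0,0,0,0,1],[0,0,0,0,0,0,1],[0,0,0,0,0,0,1],[0,0,0,0,0,0,1]])

```text
clock: 19.8
position: [0.4779, -0.0247, 0.0675]
ee_rot: [0.004, -0.068, 0.998, -0.0]
contact_force: [13.4, 3.6, -8.7]
width: 0.0248
gripper_force: 78.8
```

Call:
servo_tool(increments=[[-0.1,0,0,0,0,0,1],[-0.2,0,0,0,0,0,1],[-0.4,0,0,0,0,0,1],[-0.6,0,0,0,0,0,1],[-0.3,0,0,0,0,0,1]])

```text
clock: 20.3
position: [0.4893, -0.0226, 0.0669]
ee_rot: [-0.001, -0.068, 0.998, 0.0]
contact_force: [-0.1, 0.2, -1.9]
width: 0.0248
gripper_force: 79.6
```

```bash
python3 - <<'E'
from h import *
s=manip.get_state(); print(s['position'].round(4),s['ee_rot'].round(4),s['clock'],s['contact_force'].round(2))
im=save('scene','s4.png')
for d in finder.tip_of('caddy','scene'): print('caddy',d['p'],d['at'],at('scene',d['at'],.006).round(4))
cv2.imwrite('pics/s4c.png',cv2.resize(im[165:265,225:335,::-1],None,fx=6,fy=6,interpolation=cv2.INTER_CUBIC)[:600])
E
```

```text
[ 0.4893 -0.0226  0.0669] [-1.100e-03 -6.810e-02  9.977e-01  2.000e-04] 20.3 [-0.13  0.18 -1.85]
caddy 0.85 [154.3, 218.0] [ 0.2907 -0.1969  0.006 ]
caddy 0.66 [274.5, 223.2] [ 0.6847 -0.0037  0.006 ]
caddy 0.25 [224.9, 200.6] [ 0.4728 -0.0022  0.006 ]
caddy 0.22 [285.2, 225.5] [0.7227 0.006  0.006 ]
```

View pics/s4c.png

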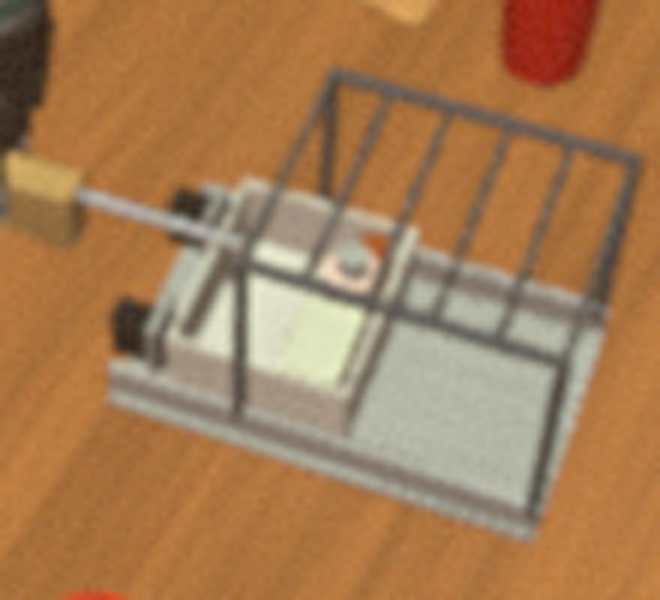

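The caddy bears on the pads and the prong is free behind the wall. I'll lift out and carry the hook back.

Call:
servo_tool(increments=[[0,0,-1.3,0,0,0,1],[0,0,-2.2,0,0,0,1],[0,0,-2.8,0,0,0,1],[0,0,-2.8,0,0,0,1],[0,0,-2.2,0,0,0,1]])

```text
clock: 20.9
position: [0.4895, -0.0228, 0.1817]
ee_rot: [0.0, -0.068, 0.998, -0.0]
contact_force: [1.0, 0.9, -1.5]
width: 0.0246
gripper_force: 79.6
```

Call:
servo_tool(increments=[[-0.12,3.8,0,0,0,0,1],[-0.12,3.8,0,0,0,0,1],[-0.12,3.8,0,0,0,0,1],[-0.12,3.8,0,0,0,0,1],[-0.12,3.8,0,0,0,0,1]])

```text
clock: 21.4
position: [0.4689, 0.1674, 0.1802]
ee_rot: [-0.001, -0.068, 0.998, -0.0]
contact_force: [0.6, -0.1, -1.6]
width: 0.0253
gripper_force: 79.8
```

Call:
servo_tool(increments=[[-0.12,3.9,0,0,0,0,1],[-0.12,3.9,0,0,0,0,1],[-0.12,3.9,0,0,0,0,1],[-0.12,3.9,0,0,0,0,1],[-0.12,3.9,0,0,0,0,1]])

```text
clock: 21.9
position: [0.4485, 0.3614, 0.18]
ee_rot: [-0.001, -0.068, 0.998, -0.001]
contact_force: [1.1, 0.5, -1.2]
width: 0.0246
gripper_force: 79.8
```

Call:
servo_tool(increments=[[0,0,0,0,0,4,1],[0,0,0,0,0,4,1],[0,0,0,0,0,4,1],[0,0,0,0,0,4,1],[0,0,0,0,0,3.9,1]])

```text
clock: 22.4
position: [0.4488, 0.3599, 0.1799]
ee_rot: [-0.001, 0.107, 0.994, -0.001]
contact_force: [0.4, -0.6, -1.6]
width: 0.0249
gripper_force: 79.8
```

Call:
servo_tool(increments=[[0,0,2,0,0,0,1],[0,0,3,0,0,0,1],[0,0,3,0,0,0,1],[0,0,3,0,0,0,1],[0,0,1.5,0,0,0,1]])

```text
clock: 22.9
position: [0.4473, 0.3588, 0.0524]
ee_rot: [-0.002, 0.105, 0.994, -0.002]
contact_force: [-0.7, -0.2, -1.2]
width: 0.0247
gripper_force: 79.8
```

```bash
python3 - <<'E'
from h import *
s=manip.get_state(); print(s['position'].round(4),s['ee_rot'].round(4),s['clock'],s['contact_force'].round(2),s['moment'].round(3))
im=save('scene','s5.png')
for d in finder.tip_of('caddy','scene')[:2]: print('caddy',d['p'],d['at'],at('scene',d['at'],.006).round(4))
for d in finder.tip_of('hook_tip','scene')[:2]: print('tip',d['p'],d['at'])
u=np.array([np.cos(np.radians(-12)),np.sin(np.radians(-12))]); o=s['position'][:2]+.15*u; print('pred',proj('scene',[*o,s['position'][2]-.024]))
cv2.imwrite('pics/s5c.png',cv2.resize(im[90:250,200:340,::-1],None,fx=3.75,fy=3.75,interpolation=cv2.INTER_CUBIC))
E
```

```text
[0.4473 0.3588 0.0524] [-0.0024  0.1054  0.9944 -0.0019] 22.9 [-0.71 -0.24 -1.24] [0.006 0.012 0.009]
caddy 0.87 [155.4, 224.4] [ 0.3126 -0.2172  0.006 ]
caddy 0.73 [273.4, 223.0] [ 0.6808 -0.0048  0.006 ]
tip 0.54 [293.6, 103.1]
tip 0.5 [292.8, 156.0]
pred [291.85536901 154.07112947]
```

View pics/s5c.png

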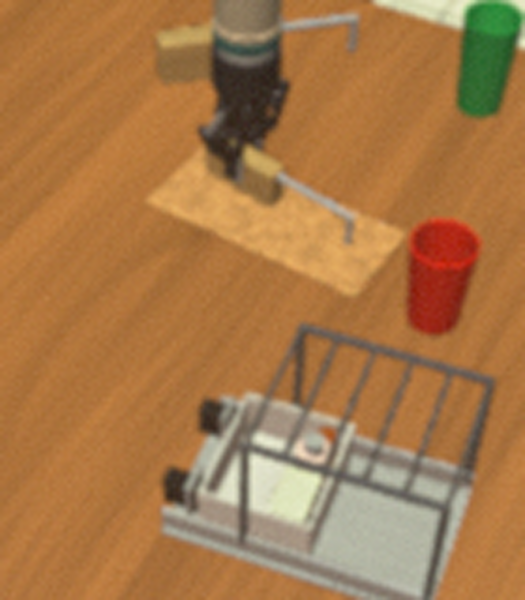

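The hook hangs level above the mat (tip at crop (350,240)), and the caddy stayed at the stop. I'll lower it.

Call:
servo_tool(increments=[[0,0,0.6,0,0,0,1],[0,0,0.6,0,0,0,1],[0,0,0.4,0,0,0,1],[0,0,0.2,0,0,0,1],[0,0,0.1,0,0,0,1]])

```text
clock: 23.55
position: [0.4496, 0.3604, 0.0363]
ee_rot: [0.0, 0.105, 0.994, 0.0]
contact_force: [0.4, -0.4, -1.4]
width: 0.0249
gripper_force: 79.8
```

Call:
servo_tool(increments=[[0,0,0.1,0,0,0,1],[0,0,0.05,0,0,0,1],[0,0,0.05,0,0,0,1],[0,0,0.05,0,0,0,1],[0,0,0,0,0,0,1]])

```text
clock: 24.05
position: [0.4496, 0.3603, 0.0338]
ee_rot: [0.0, 0.105, 0.994, 0.0]
contact_force: [-0.3, 0.7, -2.1]
width: 0.0249
gripper_force: 79.8
```

Call:
servo_tool(increments=[[0,0,0.06,0,0,0,1],[0,0,0.06,0,0,0,1],[0,0,0.06,0,0,0,1],[0,0,0.06,0,0,0,1],[0,0,0,0,0,0,1]])

```text
clock: 24.55
position: [0.4495, 0.3603, 0.0313]
ee_rot: [-0.0, 0.105, 0.994, -0.0]
contact_force: [0.1, 0.2, -1.4]
width: 0.0247
gripper_force: 79.8
```

Call:
servo_tool(increments=[[0,0,0.04,0,0,0,1],[0,0,0.04,0,0,0,1],[0,0,0.04,0,0,0,1],[0,0,0,0,0,0,1],[0,0,0,0,0,0,1]])

```text
clock: 25.05
position: [0.4496, 0.3604, 0.0302]
ee_rot: [0.0, 0.105, 0.994, 0.0]
contact_force: [0.7, 0.2, -1.8]
width: 0.0253
gripper_force: 79.8
```

Call:
servo_tool(increments=[[0,0,0.04,0,0,0,1],[0,0,0.04,0,0,0,1],[0,0,0.04,0,0,0,1],[0,0,0,0,0,0,1],[0,0,0,0,0,0,1]])

```text
clock: 25.55
position: [0.4496, 0.3603, 0.0291]
ee_rot: [0.0, 0.105, 0.994, 0.0]
contact_force: [0.0, -0.4, 0.0]
width: 0.025
gripper_force: 80.1
```

Call:
servo_tool(increments=[[0,0,0.03,0,0,0,1],[0,0,0.03,0,0,0,1],[0,0,0,0,0,0,1],[0,0,0,0,0,0,1],[0,0,0,0,0,0,1]])

```text
clock: 26.05
position: [0.4496, 0.3604, 0.029]
ee_rot: [0.0, 0.105, 0.994, 0.0]
contact_force: [-1.6, -1.7, 5.6]
width: 0.0247
gripper_force: 80.7
```

It's seated, so I'll release with a low squeeze first.

Call:
servo_tool(increments=[[0,0,0,0,0,0,1],[0,0,0,0,0,0,1],[0,0,0,0,0,0,-1],[0,0,0,0,0,0,-1],[0,0,0,0,0,0,-1]], squeeze=20)

```text
clock: 26.55
position: [0.4497, 0.3604, 0.0282]
ee_rot: [0.0, 0.105, 0.994, 0.0]
contact_force: [0.1, 0.1, 0.5]
width: 0.0677
gripper_force: 0.0
```

Call:
servo_tool(increments=[[0,0,0,0,0,0,-1],[0,0,0,0,0,0,-1],[0,0,0,0,0,0,-1],[0,0,0,0,0,0,-1],[0,0,0,0,0,0,-1]])

```text
clock: 27.05
position: [0.4496, 0.3603, 0.0284]
ee_rot: [0.0, 0.105, 0.994, 0.0]
contact_force: [0.2, 0.1, -0.1]
width: 0.0853
gripper_force: 0.0
```

Call:
servo_tool(increments=[[0,0,-1,0,0,0,-1],[0,0,-2,0,0,0,-1],[0,0,-3,0,0,0,-1],[0,0,-3,0,0,0,-1],[0,0,-3,0,0,0,-1]])

```text
clock: 27.55
position: [0.4495, 0.3603, 0.1503]
ee_rot: [0.0, 0.105, 0.994, 0.0]
contact_force: [0.4, 0.5, 0.3]
width: 0.0852
gripper_force: 0.0
```

```bash
python3 - <<'E'
from h import *
s=manip.get_state(); print(s['position'].round(4),s['clock'],s['contact_force'].round(2),s['width'])
a=save('wrist','w6.png'); b=save('scene','s6.png')
c=np.zeros((384,800,3),np.uint8); c[:,:384]=a[:,64:448,::-1]; c[:384,384:784]=cv2.resize(b[90:246,180:340,::-1],(400,384))
cv2.imwrite('pics/f.png',c)
for d in finder.tip_of('caddy','scene')[:2]: print('caddy',d['p'],d['at'],at('scene',d['at'],.006).round(4))
E
```

```text
[0.4495 0.3603 0.1503] 27.55 [0.38 0.5  0.27] 0.08521279882918484
caddy 0.68 [156.7, 221.3] [ 0.3079 -0.2042  0.006 ]
caddy 0.58 [272.8, 225.0] [ 0.683  -0.0136  0.006 ]
```

View pics/f.png

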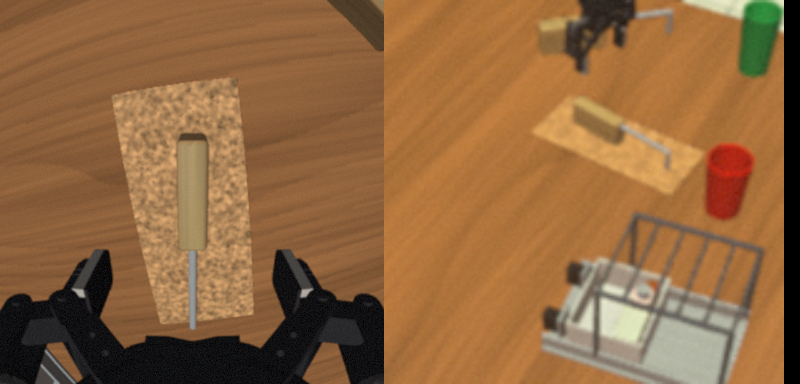

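The hook stands upright on the mat (handle at about (192,190)). The caddy is at the stop and nothing touches the robot.

```bash
python3 -c "
from rig import manip; print(manip.sign_off())"
```

```text
the job is handed in; nothing more can be done
None
```

I handed the job in at about 28 s of the 72 s limit, and the sign-off returned no verdict: I held the caddy on both buffers for about 2.5 s with a pull of about 13 N at the wrist (roughly 9 N or more at the pads, after about 4 N of sliding friction), unhooked it with the caddy still at the stop, and stood the hook upright on the mat where it came from.

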